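# Start the captive screw of a clamp bar

## Task

Lift the aluminium clamp bar off its parking stand and lay it across the two posts of the steel fixture, closed hole over the thin pin and fork over the thick pin, and let go of it. Then gently turn its captive square-head screw backward (counter-clockwise from above) until you feel the thread drop, and from there forward (clockwise) about one turn so that it is started but not tightened. Finish still holding the screw head between the fingers, with the bar lying flat on both posts and the other things on the table left where they are.

Things in the scene. Friction and masses are not known exactly. Their poses are not given: they have to be found in the camera images.
- fixture: Fixed steel fixture, base 250 (its x) x 90 x 12 mm; origin under its centre on the table, z up. Two posts (38 x 50 mm, tops 56 mm above the table) at x = -95 and +95 mm. At its centre a round threaded boss, 44 mm across, 47.5 mm tall: 33 mm bore, coarse right-hand thread, pitch 6 mm. Round the boss a steel ring link, 72 mm across, 32 mm tall.
- thin_pin (a point): Centre of the seat on top of the post at fixture x = -95 mm, 56 mm above the table. A thin pin (10 mm diameter, 12 mm tall, bevelled top) stands on it; it goes in the closed square hole of the bar.
- thick_pin (a point): Centre of the seat on top of the post at fixture x = +95 mm, 56 mm above the table. A thick pin (16 mm diameter, 12 mm tall, bevelled top) stands on it; it goes in the open fork of the bar.
- boss_mouth (a point): Centre of the top of the threaded boss, 47.5 mm above the table: the axis the screw turns about once the bar is seated.
- stand: Fixed parking stand, base plate 220 x 70 x 8 mm and two plastic rests (24 mm along x, 50 mm along y) at x = -98 and +98 mm, tops 48 mm above the table. Origin at the centre of its underside. The bar starts lying across the rests.
- bar_grip (a point): Place to grip the clamp bar: mid-thickness, 58 mm from its centre towards the closed-hole end. Bar with screw 0.5 kg; aluminium, 230 (its x) x 45 (its y) x 14 mm. x points from hole end to fork end, z up. From here: underside 7 mm below, screw axis +58 mm in x, hole -37, fork +153. The bar starts across the stand.
- bar_hole (a point): Centre of the bar's closed square hole (16 x 16 mm, through), on the bar's underside, 95 mm from the bar's centre.
- bar_fork (a point): Centre of the bar's open-ended fork slot (22 mm wide), on the bar's underside, 95 mm from the bar's centre.
- screw: Captive screw in the middle of the bar, 0.18 kg, free to turn and to slide up to 28 mm in the bar. Origin on its axis, level with the bar's underside at screw_lift 0, rising with the screw. z up along the axis; x, y square to the flats of the head. The shank reaches 36 mm below the origin, its thread at the tip.
- screw_head (a point): Centre of the screw's square head (26 x 26 mm across flats, 37 mm over corners, 24 mm tall; flats square to x and y of this frame), 28 mm above the screw's origin. Top of the bar is 14 mm above the bar's underside.
- screw_lift (a joint): Height of the screw out of the bar, m. 0 = hanging fully down (bar parked or in the air). With the bar seated: 0.022 to 0.024 while the tip rides on top of the thread, rising 0.001 per rad turned backward; falls 0.006 (to about 0.018) when the tip drops off the thread's beginning; then falls 0.006 per turn forward (about 0.012 after one).
- screw_turn (a joint): Angle of the screw in the bar, rad, growing as it is turned backward (counter-clockwise seen from above), shrinking as it is turned forward (clockwise); counts on past full turns. Starts somewhere from -2.0 to -0.7; with the bar seated the thread drop comes near +0.1. One turn is 6.28.
- socket_tall: Bystander, to be left alone: steel impact socket, 36 mm across, 55 mm tall, upright.
- socket_short: Bystander, to be left alone: steel impact socket, 42 mm across, 38 mm tall, upright.
- wrench: Bystander, to be left alone: steel combination wrench lying flat.
- screwdriver: Bystander, to be left alone: black-handled screwdriver lying flat.
- grease_can: Bystander, to be left alone: plain metal can, 52 mm across, 75 mm tall.
- parts_tray: Bystander, to be left alone: grey open plastic tray 100 x 140 x 35 mm.
- collar: Bystander, to be left alone: steel ring 54 mm across, 22 mm tall, lying flat.
Mind the look-alikes: they are no part of the job. What is shaped like the part that bears bar_grip but turquoise or yellow is not meant.

How it is judged:
By the outcome, as a careful person would: the job done as asked, in the order asked, and still so for the second after the job is handed in, while the arm keeps its last pose, push and grip.
It also fails if it takes over 72 s, if anything falls off the work surface, if the arm or the gripper's body presses on something with over 40 N, if the wrist force passes 120 N, or if a joint passes its speed limit or range.

## Robot

A 7-joint arm with a two-finger parallel gripper is mounted at the origin on the work surface. World frame = base frame: x ahead of the robot, y to its left, z up, the work surface at z = 0. Lengths are in m, angles in rad, forces in N, time in s.
With the tool pointing down it reaches from about 0.4 to 0.85 m from the base axis. Payload 10.4 kg.
Tool frame: the origin (TCP) lies at the very end of the fingers, on their centre line; the grasp point (between the pads) lies 19 mm behind it; z points along the fingers, y is the line along which they close (so a half turn about z gives the same grasp; the last joint's range is limited). The gripper opens to 85 mm and grips with 20 to 120 N. Pads are 22 mm wide; open, the fingers measure 114 mm over their backs; the gripper's body (76 mm by 85 mm) begins 54 mm behind the grasp point. The pads swing forward as they close: fully open they stand 13 mm farther back than shut.
Start: joints at [-1.132, 0.332, -0.065, 1.46, 0.022, 1.35, -0.088], TCP at [0.278, 0.56, 0.206] pointing down, gripper open.
Joint ranges: [-2.6, 2.6], [-0.5, 2.12], [-1.47, 1.34], [0.16, 2.42], [-1.27, 4.41], [0.06, 2.06], [-2.6, 2.6]. Speed limits (rad/s): [2.22, 2.22, 2.79, 2.79, 3.14, 3.14, 3.14].

## Interface

Orientations are given as a unit quaternion [x, y, z, w].
In Python, from workcell import robot, snapshot, job_done gives the robot as it stands.
- The arm moves only by the tool play_rows, never from a script. Its argument "plan" is a list that holds one entry, the list of rows, each a list of 4 numbers: the shift along the tool's x, y, z in cm, then the turn about the tool's z in degrees. A call has exactly 8 rows; each row shifts and turns the commanded pose from where the row before left it, along the tool's axes as they then stand; what a row does not reach is not made up. A row lasts 1/12 s, in which the tool goes at most 41.7 mm and 7.16 degrees, less where a joint would pass 70% of its speed; a pose out of reach is approached as far as the arm can. A call is refused whole if a number of a shift passes 4.17 or a number of a turn 7.16, either way. A call with a gripper value outside its range is refused whole. "gripper" is the finger opening in cm, from 0 to 8.54, set as the call begins (left out, the last holds). The fingers move at their own pace and stop on an object; "squeeze" is the grip in N (left out, the last holds). Time passes only in rows, so rows that do not move let the fingers close, or fill a call up. It gives the time, the measured TCP pose, the force, the opening and the grip force at its end, in the units of the state.
- robot.observe(): the state, without advancing time (a new reading comes with each control period).
- snapshot(name): name is "side" or "top" or "wrist"; returns a dict with "frame" (480x640x3 uint8, red, green, blue), "z_map" (480x640 float32, m along the optical axis (not along the pixel's ray), 0 where there is no reading), "fx", "fy", "cx", "cy" (pixels), "R" (3x3) and "t" (3): a world point X has camera coordinates R X + t. Camera axes: x right, y down, z forward; pixel columns grow to the right and rows downward; lengths in m; the calibration is good to about 2 mm. The wrist camera is an equidistant fisheye: a pixel r from the principal point sees the ray r / f radians off the axis. A picture is of the moment at which its call begins.
- job_done(): hands the job in; it is judged then, once.
The state is a dict: "time": time; "q": joint angles; "qvel": joint speeds; "joint_efforts": joint torques, N m; "position": TCP position; "ee_rot": TCP orientation; "ft_force": force on the tool from outside, world axes, zero at the start; "ft_torque": the same for the moment, N m; "opening": finger opening in m; "gripper_force": force on a finger pad.
Only numpy, scipy, OpenCV 4.12 (cv2) and the standard library are available. Lean on these libraries where they do the work, as an engineer would, in place of code of your own. Each camera call takes 0.05 s, during which the arm holds its last target. There are 200 camera calls.

## Working session

There is one attempt and no reset: what is moved stays moved. The work goes in short steps, Python scripts to look and compute and a tool call to move; the robot and the scene stay as the last step left them, time stands still between calls to the robot, and variables do not carry over. Pictures are saved under pics/ and viewed, at most 10 in all, crops included, and the job is handed in when it is done.

Besides the shell and the picture viewer there is one more tool, called after "Emit:" in YAML: its name, and indented under it one key for each argument. play_rows: Moves the arm, as the interface text tells. Its arguments: {"type":"object","properties":{"plan":{"type":"array"},"gripper":{"type":"number"},"squeeze":{"type":"number"}},"required":["plan"]}

```bash
mkdir -p pics; ls; cat > h.py <<'E'
import numpy as np, cv2
from workcell import robot, snapshot, job_done
def save(n,s): cv2.imwrite('pics/'+n+'.png',cv2.cvtColor(s['frame'],cv2.COLOR_RGB2BGR)); np.savez('pics/'+n+'.npz',**{k:np.array(v) for k,v in s.items()})
def load(n): return dict(np.load('pics/'+n+'.npz'))
def pt(s,u,v,z=None):
    "pixel->world by depth, or by plane z"
    d=np.array([(u-s['cx'])/s['fx'],(v-s['cy'])/s['fy'],1.]); R=s['R'];t=s['t']
    if z is None: return R.T@(d*s['z_map'][int(v),int(u)]-t)
    c=-R.T@t; r=R.T@d; return c+r*(z-c[2])/r[2]
def px(s,X):
    c=s['R']@np.array(X)+s['t']; return s['fx']*c[0]/c[2]+s['cx'],s['fy']*c[1]/c[2]+s['cy']
E
python3 - <<'E'
from h import *
for n in('top','side'):
    s=snapshot(n);save(n+'0',s);print(n,s['fx'],s['cx'],s['cy'],-s['R'].T@s['t'],s['R'])
o=robot.observe();print(o)
E
```

```text
pics
top 582.1005113074049 318.80048659188395 229.3195879421666 [0.37581763 0.00570579 1.38682637] [[ 7.26254040e-03 -9.99972761e-01  1.31613111e-03]
 [-9.95126114e-01 -7.35676657e-03 -9.83356279e-02]
 [ 9.83426318e-02 -5.95549964e-04 -9.95152437e-01]]
side 517.7080755743976 315.9548576509637 236.99669683688953 [ 0.44609483 -0.82272029  0.72649718] [[ 0.99449331 -0.10434061  0.00980237]
 [-0.05651216 -0.61268752 -0.78830221]
 [ 0.08825772  0.78340733 -0.61521015]]
{'time': 0.1, 'q': array([-1.13163442,  0.33280781, -0.06465276,  1.4608449 ,  0.02160713,
        1.34990327, -0.08853623]), 'qvel': array([-0.00149108,  0.0007426 ,  0.00137321, -0.00168608,  0.00178896,
       -0.00098952, -0.00181492]), 'joint_efforts': array([ 8.78348037e-04, -6.26746488e+01,  4.86638246e-02, -3.92426348e+01,
        1.62282796e-02,  6.97175492e-03,  6.95032418e-05]), 'position': array([0.27832399, 0.55920224, 0.20510188]), 'ee_rot': array([ 2.28864526e-01,  9.73458076e-01, -6.25133460e-04, -1.06156991e-04]), 'ft_force': array([ 0.04201932, -0.30208166, -0.66259941]), 'ft_torque': array([-0.02046006,  0.058235  ,  0.01837743]), 'gripper_force': 0.0, 'opening': 0.08549869316378106}
```

View pics/top0.png

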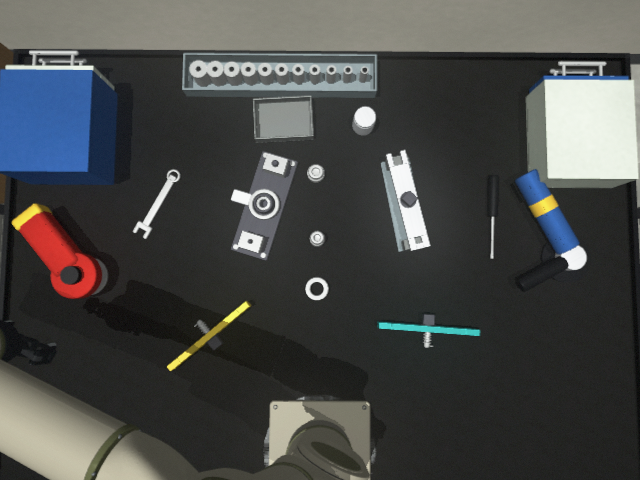

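View pics/side0.png

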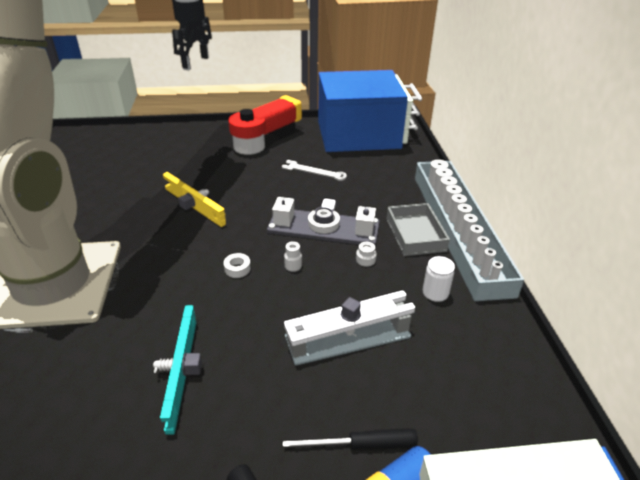

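Top view: the white bar lies at (386–428, 150–250), fork end up and hole end near (418,242). The fixture centre is about (264,204), with posts at (275,163) and (250,242). I'll enlarge to find which pin is thick.

```bash
python3 - <<'E'
from h import *
i=cv2.imread('pics/top0.png')
a=cv2.resize(i[140:265,225:305],None,fx=4.8,fy=4.8,interpolation=cv2.INTER_CUBIC)
b=cv2.resize(i[140:265,368:448],None,fx=4.8,fy=4.8,interpolation=cv2.INTER_CUBIC)
cv2.imwrite('pics/c1.png',np.hstack([a,b]))
E
```

```text
(no output)
```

View pics/c1.png

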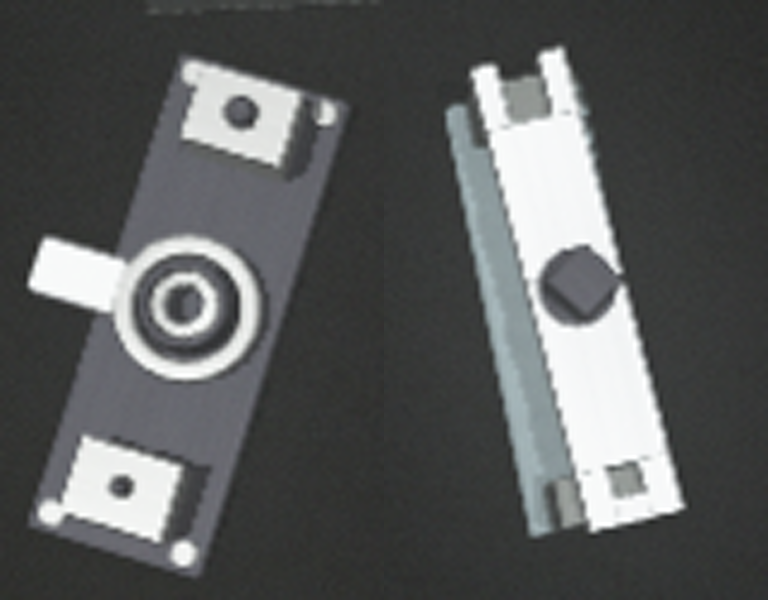

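The thick pin is on the far post at crop (242,112) and the thin pin on the near post at (121,487). In the right panel the bar's fork is up, its hole is at (627,478) and the screw head is at (580,285), turned about 45°.

```bash
python3 - <<'E'
from h import *
s=load('top0');k=4.8
A=lambda x,y,z:pt(s,225+x/k-.4,140+y/k-.4,z)[:2]
B=lambda x,y,z:pt(s,368+(x-384)/k-.4,140+y/k-.4,z)[:2]
tk=A(242,112,.066);tn=A(121,487,.066);bo=A(183,303,.0475)
d=tk-tn;print('thick',tk,'thin',tn,'mid',(tk+tn)/2,'boss',bo,np.hypot(*d),np.degrees(np.arctan2(d[1],d[0])))
c=[B(*p,.062) for p in((590,530),(685,505),(563,47),(472,68))]
h=(c[0]+c[1])/2;f=(c[2]+c[3])/2;d=f-h;print(c);L=np.hypot(*d);u=d/L
print('bar c',(h+f)/2,L,np.degrees(np.arctan2(u[1],u[0])),'grip',(h+f)/2-.058*u,'hole',B(627,478,.06),(h+f)/2-.095*u)
print('head',B(590,275,.098))
from scipy.spatial.transform import Rotation as Ro
M=Ro.from_quat(robot.observe()['ee_rot']).as_matrix();print(M.round(3))
w=snapshot('wrist');print(w['fx'],w['cx'],w['cy'],w['R']@M, w['R']@robot.observe()['position']+w['t'])
E
```

```text
thick [0.65941769 0.10699001] thin [0.47834573 0.16168941] mid [0.56888171 0.13433971] boss [0.56926778 0.13557265] 0.189153585272011 -16.808860280330766
[array([ 0.46087735, -0.20449227]), array([ 0.4731096 , -0.24975525]), array([ 0.69446129, -0.19336982]), array([ 0.68380069, -0.14935878])]
bar c [ 0.57806224 -0.19924403] 0.22902880623627778 14.090871005248005 grip [ 0.52180741 -0.21336474] hole [ 0.48594861 -0.22264734] [ 0.48592071 -0.22237277]
head [ 0.57761311 -0.19976064]
[[-0.895  0.446 -0.   ]
 [ 0.446  0.895 -0.001]
 [-0.    -0.001 -1.   ]]
371.64829954431775 323.14206804739314 241.99088464437682 [[-5.47051817e-05  9.99999691e-01 -7.84400647e-04]
 [-9.60500779e-01 -2.70825241e-04 -2.78277164e-01]
 [-2.78277291e-01  7.38194230e-04  9.60500497e-01]] [-0.00099011  0.02121794  0.18083277]
```

```bash
cat >> h.py <<'E'
from scipy.spatial.transform import Rotation as Ro
def go(x,y,z,hd):
    "shift in present tool axes (cm) and turn about tool z (deg) to the goal; hd = heading of tool x, deg"
    o=robot.observe();M=Ro.from_quat(o['ee_rot']).as_matrix()
    h=np.degrees(np.arctan2(M[1,0],M[0,0]))
    print('t',round(o['time'],2),'at',o['position'].round(4),'hd',round(h,2),'tilt',M[:,2].round(3),'q',o['q'].round(2))
    print('shift',(M.T@(np.array([x,y,z])-o['position'])*100).round(2),'turn',round((h-hd+180)%360-180,2),'open',o['opening'],'grip',o['gripper_force'],'f',o['ft_force'].round(1),o['ft_torque'].round(2))
E
python3 -c "
from h import *
go(.5218,-.2134,.16,194.1)"
```

```text
t 0.15 at [0.2783 0.5593 0.2052] hd 153.54 tilt [-0.    -0.001 -1.   ] q [-1.13  0.33 -0.06  1.46  0.02  1.35 -0.09]
shift [-56.22 -58.32   4.59] turn -40.56 open 0.08576886442038407 grip 0.0 f [-0.2 -0.1 -0.3] [-0.02 -0.01 -0.03]
```

Emit:
play_rows:
  plan:
    - [[-2.35, -2.43, 0, 0], [-2.35, -2.43, 0, 0], [-2.35, -2.43, 0, 0], [-2.35, -2.43, 0, 0], [-2.35, -2.43, 0, 0], [-2.35, -2.43, 0, 0], [-2.35, -2.43, 0, 0], [-2.35, -2.43, 0, 0]]

```text
time: 0.82
position: [0.3603, 0.3, 0.2057]
ee_rot: [0.229, 0.973, 0.0, -0.0]
ft_force: [-0.0, 0.4, -0.3]
opening: 0.0855
gripper_force: 0.0
```

Emit:
play_rows:
  plan:
    - [[-2.35, -2.43, 0, 0], [-2.35, -2.43, 0, 0], [-2.35, -2.43, 0, 0], [-2.35, -2.43, 0, 0], [-2.35, -2.43, 0, 0], [-2.35, -2.43, 0, 0], [-2.35, -2.43, 0, 0], [-2.35, -2.43, 0, 0]]

```text
time: 1.48
position: [0.4419, 0.0422, 0.2058]
ee_rot: [0.229, 0.973, 0.0, 0.0]
ft_force: [1.9, -0.0, -0.3]
opening: 0.0853
gripper_force: 0.0
```

Emit:
play_rows:
  plan:
    - [[-2.35, -2.43, 0, 0], [-2.35, -2.43, 0, 0], [-2.35, -2.43, 0, 0], [-2.35, -2.43, 0, 0], [-2.35, -2.43, 0, 0], [-2.35, -2.43, 0, 0], [-2.35, -2.43, 0, 0], [-2.35, -2.43, 0, 0]]

```text
time: 2.15
position: [0.5238, -0.2153, 0.2057]
ee_rot: [0.229, 0.974, 0.0, 0.0]
ft_force: [1.2, 0.2, 0.5]
opening: 0.0856
gripper_force: 0.0
```

Emit:
play_rows:
  plan:
    - [[0, 0, 0.5, -5], [0, 0, 0.5, -5], [0, 0, 0.5, -5], [0, 0, 0.5, -5], [0, 0, 0.5, -5], [0, 0, 0.5, -5], [0, 0, 0.5, -5], [0, 0, 0.5, -5]]

```text
time: 2.82
position: [0.5234, -0.2137, 0.1653]
ee_rot: [-0.12, 0.993, 0.0, -0.0]
ft_force: [0.1, 0.0, -0.6]
opening: 0.0854
gripper_force: 0.0
```

```bash
python3 -c "
from h import *
go(.5218,-.2134,.036,194.1)"
```

```text
t 2.82 at [ 0.5234 -0.2137  0.1653] hd -166.21 tilt [-0.  0. -1.] q [-0.2   0.25  0.6   1.71 -0.15  1.23  2.24]
shift [ 0.14  0.07 12.93] turn -0.31 open 0.0853963887450861 grip 0.0 f [ 0.1  0.  -0.6] [ 0.08  0.   -0.06]
```

Emit:
play_rows:
  plan:
    - [[0.14, 0.07, 2, -0.3], [0, 0, 2, 0], [0, 0, 2, 0], [0, 0, 2, 0], [0, 0, 2, 0], [0, 0, 1.5, 0], [0, 0, 1, 0], [0, 0, 0.4, 0]]

```text
time: 3.48
position: [0.5211, -0.2131, 0.0352]
ee_rot: [-0.121, 0.993, 0.0, -0.001]
ft_force: [-0.2, 1.0, 0.5]
opening: 0.0854
gripper_force: 0.0
```

Emit:
play_rows:
  plan:
    - [[0, 0, 0, 0], [0, 0, 0, 0], [0, 0, 0, 0], [0, 0, 0, 0], [0, 0, 0, 0], [0, 0, 0, 0], [0, 0, 0, 0], [0, 0, 0, 0]]
  gripper: 3
  squeeze: 100

```text
time: 4.15
position: [0.5221, -0.2135, 0.0369]
ee_rot: [-0.121, 0.993, 0.0, 0.0]
ft_force: [0.2, -0.1, 0.4]
opening: 0.0302
gripper_force: 0.0
```

```bash
python3 -c "
from h import *
go(.5218,-.2134,.036,194.1)"
```

```text
t 4.15 at [ 0.5221 -0.2135  0.0369] hd -166.16 tilt [ 0.  0. -1.] q [-0.15  0.39  0.56  1.83 -0.25  0.98  2.32]
shift [0.02 0.01 0.09] turn -0.26 open 0.030240870983774773 grip 0.0 f [ 0.2 -0.1  0.4] [-0.03  0.03  0.03]
```

```bash
python3 -c "
from h import *
w=snapshot('wrist');save('w1',w);s=snapshot('side');save('s1',s)
a=w['frame'][60:420,80:560];b=cv2.resize(s['frame'][250:400,250:450],(480,360))
a=cv2.resize(a,(400,300));b=cv2.resize(b,(400,300))
cv2.imwrite('pics/v1.png',np.hstack([a,b])[:,:,::-1])"
```

```text
(no output)
```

View pics/v1.png

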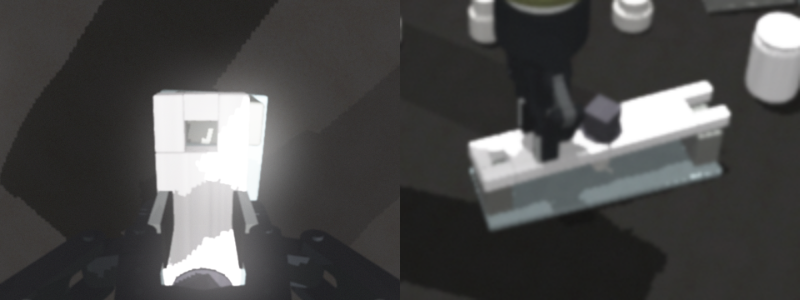

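The wrist view shows the fingers on either side of a narrower waist of the bar, at (150–255, 190–280). So the 3 cm command just stopped short, and I'll close further.

Emit:
play_rows:
  plan:
    - [[0, 0, 0, 0], [0, 0, 0, 0], [0, 0, 0, 0], [0, 0, 0, 0], [0, 0, 0, 0], [0, 0, 0, 0], [0, 0, 0, 0], [0, 0, 0, 0]]
  gripper: 0.5
  squeeze: 100

```text
time: 4.92
position: [0.5222, -0.2135, 0.0369]
ee_rot: [-0.121, 0.993, -0.0, 0.0]
ft_force: [-0.2, -1.5, 3.8]
opening: 0.0052
gripper_force: 1.4
```

```bash
python3 -c "
from h import *
go(.5138,.151,.19,163.2)"
```

```text
t 4.92 at [ 0.5222 -0.2135  0.0369] hd -166.16 tilt [ 0. -0. -1.] q [-0.15  0.39  0.56  1.83 -0.25  0.98  2.32]
shift [ -7.91  35.59 -15.31] turn 30.64 open 0.005218898102228935 grip 1.3654245994985104 f [-0.2 -1.5  3.8] [-0.06 -0.   -0.02]
```

```bash
python3 -c "
from h import *
w=snapshot('wrist');save('w2',w);s=snapshot('side');save('s2',s)
a=w['frame'][120:420,120:520];b=cv2.resize(s['frame'][270:375,260:400],(400,300),interpolation=cv2.INTER_CUBIC)
cv2.imwrite('pics/v2.png',np.hstack([a,b])[:,:,::-1])"
```

```text
(no output)
```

View pics/v2.png

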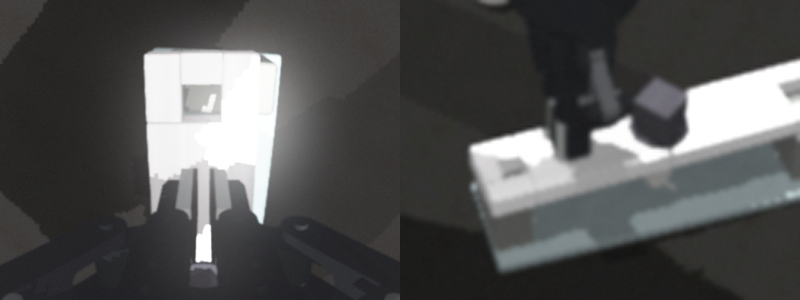

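Both views show the closed fingertips above the bar's top, not beside it. The heights don't add up, so I'll measure the bar top and fingertips from depth.

```bash
python3 -c "
from h import *
s=load('top0')
for p in((412,220),(400,180),(445,200),(250,236),(255,236),(340,350)): print(p,pt(s,*p))
s=load('side0')
for p in((330,318),(380,308),(285,212),(250,300),(345,345)): print('side',p,pt(s,*p))
s=load('s2')
# side crop: scale 400/140
for x,y in((570,155),(590,190),(560,130),(520,150),(545,195)):
  p=(260+(x-400)*.35,270+y*.35); print('s2',p,pt(s,*p))
print(px(s,robot.observe()['position']))
w=load('w2');c=-w['R'].T@w['t']
for x,y in((190,180),(217,190),(205,240),(170,140),(60,60)):
  u,v=120+x,120+y;dx,dy=(u-w['cx']),(v-w['cy']);r=np.hypot(dx,dy);th=r/w['fx']
  d=np.array([np.sin(th)*dx/r,np.sin(th)*dy/r,np.cos(th)]);print('w',x,y,c+w['R'].T@(d/d[2]*w['z_map'][v,u]))
"
```

```text
(412, 220) [ 0.5296407  -0.20827353  0.06314393]
(400, 180) [ 0.62195486 -0.1811889   0.06462597]
(445, 200) [ 0.58616747 -0.29854572 -0.00098957]
(250, 236) [0.49041052 0.1621693  0.0600833 ]
(255, 236) [0.49056862 0.15082759 0.05923017]
(340, 350) [ 2.28722158e-01 -4.69293773e-02 -1.04000369e-04]
side (330, 318) [ 0.54190185 -0.20615111  0.06168595]
side (380, 308) [ 0.63330478 -0.19131022  0.06230309]
side (285, 212) [0.48298373 0.13594464 0.05042996]
side (250, 300) [ 0.39981014 -0.08514307 -0.00112621]
side (345, 345) [ 0.56781695 -0.2247645   0.00947344]
s2 (319.5, 324.25) [ 0.52077728 -0.22955155  0.07346458]
s2 (326.5, 336.5) [ 0.53767098 -0.20048599  0.00767402]
s2 (316.0, 315.5) [ 0.51535417 -0.22324708  0.08860529]
s2 (302.0, 322.5) [ 0.49243491 -0.2136306   0.06349135]
s2 (310.75, 338.25) [ 0.5049439  -0.24074513  0.05270412]
(np.float64(318.97705634794903), np.float64(331.67071962392697))
w 190 180 [ 0.51265005 -0.22004282  0.07831326]
w 217 190 [ 0.51094464 -0.2102883   0.08534061]
w 205 240 [ 0.54843276 -0.20529018  0.06212378]
w 170 140 [ 0.50513628 -0.23082773  0.06091828]
w 60 60 [ 0.49519321 -0.30500988 -0.00050738]
```

```bash
python3 -c "
from h import *
a=load('side0');b=load('s2')
P=px(a,[.2783,.5592,.2051]);Q=px(b,[.2783,.5592,.2381]);print(P,px(a,[.2783,.5592,.2381]))
i=a['frame'][10:90,140:240].copy();j=b['frame'][270:345,265:365].copy()
i=cv2.resize(i,(400,320),interpolation=cv2.INTER_CUBIC);j=cv2.resize(j,(400,300),interpolation=cv2.INTER_CUBIC)
for z in(.2051,.2241): p=px(a,[.2783,.5592,z]);cv2.circle(i,(int((p[0]-140)*4),int((p[1]-10)*4)),3,(255,0,0),-1)
for z in(.0369,.0559,.07): p=px(b,[.5222,-.2135,z]);cv2.circle(j,(int((p[0]-265)*4),int((p[1]-270)*4)),3,(255,0,0),-1)
cv2.imwrite('pics/v3.png',np.hstack([i[:300],j])[:,:,::-1])
print(robot.observe()['ft_force'])
"
```

```text
(np.float64(198.07434564134078), np.float64(78.09964695581323)) (np.float64(196.44766031707303), np.float64(65.89910732723123))
[-0.04578922  0.44850911  3.74255422]
```

View pics/v3.png

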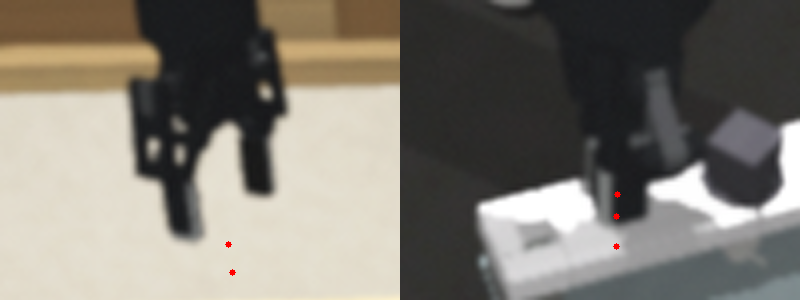

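The pictures show the real fingertips about 25 mm short of the reported TCP. The open gripper at the start and the closed contact at bar-top height both agree. I'll lift, reopen and go about 27 mm deeper.

Emit:
play_rows:
  plan:
    - [[0, 0, -1, 0], [0, 0, -1, 0], [0, 0, -1, 0], [0, 0, 0, 0], [0, 0, 0, 0], [0, 0, 0, 0], [0, 0, 0, 0], [0, 0, 0, 0]]
  gripper: 8.54

```text
time: 5.68
position: [0.5217, -0.2133, 0.0664]
ee_rot: [-0.121, 0.993, 0.0, -0.0]
ft_force: [0.3, -1.2, 0.2]
opening: 0.0855
gripper_force: 0.0
```

Emit:
play_rows:
  plan:
    - [[0, 0, 0, -0.3], [0, 0, 1, 0], [0, 0, 1, 0], [0, 0, 1, 0], [0, 0, 1, 0], [0, 0, 1, 0], [0, 0, 0.6, 0], [0, 0, 0.3, 0]]

```text
time: 6.35
position: [0.5213, -0.2134, 0.0063]
ee_rot: [-0.123, 0.992, 0.0, -0.001]
ft_force: [-0.4, 0.1, 0.1]
opening: 0.0853
gripper_force: 0.0
```

Emit:
play_rows:
  plan:
    - [[0, 0, 0, 0], [0, 0, 0, 0], [0, 0, 0, 0], [0, 0, 0, 0], [0, 0, 0, 0], [0, 0, 0, 0], [0, 0, 0, 0], [0, 0, 0, 0]]
  gripper: 3
  squeeze: 100

```text
time: 7.02
position: [0.5227, -0.2138, 0.0088]
ee_rot: [-0.123, 0.992, -0.0, 0.001]
ft_force: [-1.0, -0.3, 5.5]
opening: 0.0436
gripper_force: 102.3
```

```bash
python3 -c "
from h import *
go(.5138,.151,.16,163.2)"
```

```text
t 7.02 at [ 0.5227 -0.2138  0.0088] hd -165.86 tilt [ 0.002 -0.    -1.   ] q [-0.14  0.43  0.54  1.85 -0.27  0.93  2.34]
shift [ -8.07  35.58 -15.13] turn 30.94 open 0.04357931569309492 grip 102.34528183937073 f [-1.  -0.3  5.5] [0.08 0.24 0.  ]
```

Emit:
play_rows:
  plan:
    - [[0, 0, -0.5, 0], [0, 0, -1, 0], [0, 0, -2, 0], [0, 0, -2, 0], [0, 0, -2, 0], [0, 0, -2, 0], [0, 0, -1.5, 0], [0, 0, -1, 0]]

```text
time: 7.68
position: [0.5222, -0.2137, 0.1299]
ee_rot: [-0.123, 0.992, -0.0, 0.001]
ft_force: [1.3, -0.1, -6.0]
opening: 0.0436
gripper_force: 102.7
```

Emit:
play_rows:
  plan:
    - [[-0.5, 2.2, 0, 0], [-0.5, 2.2, 0, 0], [-0.5, 2.2, 0, 0], [-0.5, 2.2, 0, 0], [-0.5, 2.2, 0, 0], [-0.5, 2.2, 0, 0], [-0.5, 2.2, 0, 0], [-0.5, 2.2, 0, 0]]

```text
time: 8.35
position: [0.517, -0.032, 0.1277]
ee_rot: [-0.123, 0.992, 0.0, -0.001]
ft_force: [0.3, -0.5, -5.1]
opening: 0.0434
gripper_force: 102.8
```

Emit:
play_rows:
  plan:
    - [[-0.5, 2.2, 0, 0], [-0.5, 2.2, 0, 0], [-0.5, 2.2, 0, 0], [-0.5, 2.2, 0, 0], [-0.5, 2.2, 0, 0], [-0.5, 2.2, 0, 0], [-0.5, 2.2, 0, 0], [-0.5, 2.2, 0, 0]]

```text
time: 9.02
position: [0.5128, 0.1482, 0.1276]
ee_rot: [-0.123, 0.992, -0.0, -0.001]
ft_force: [1.5, -0.7, -4.7]
opening: 0.0432
gripper_force: 102.8
```

Emit:
play_rows:
  plan:
    - [[0, 0, 0, 4.4], [0, 0, 0, 4.4], [0, 0, 0, 4.4], [0, 0, 0, 4.4], [0, 0, 0, 4.4], [0, 0, 0, 4.4], [0, 0, 0, 4.4], [0, 0, 0, 0]]

```text
time: 9.68
position: [0.513, 0.1471, 0.1276]
ee_rot: [0.147, 0.989, -0.0, -0.001]
ft_force: [0.1, 0.2, -5.7]
opening: 0.0435
gripper_force: 103.0
```

```bash
python3 -c "
from h import *
go(.5138,.151,.1,163.2)
w=snapshot('wrist');save('w4',w);s=snapshot('side');save('s4',s)
t=snapshot('top');save('t4',t)
b=cv2.resize(s['frame'][130:260,240:400],(400,325),interpolation=cv2.INTER_CUBIC)
a=cv2.resize(t['frame'][130:260,220:380],(400,325),interpolation=cv2.INTER_CUBIC)
cv2.imwrite('pics/v4.png',np.hstack([a,b])[:,:,::-1])"
```

```text
t 9.68 at [0.513  0.1471 0.1276] hd 163.12 tilt [-0.001 -0.    -1.   ] q [-0.73  0.19  0.41  1.82 -0.08  1.14  0.98]
shift [0.03 0.4  2.76] turn -0.08 open 0.04346482097433035 grip 102.96361327171326 f [ 0.1  0.2 -5.7] [ 0.13  0.21 -0.07]
```

View pics/v4.png

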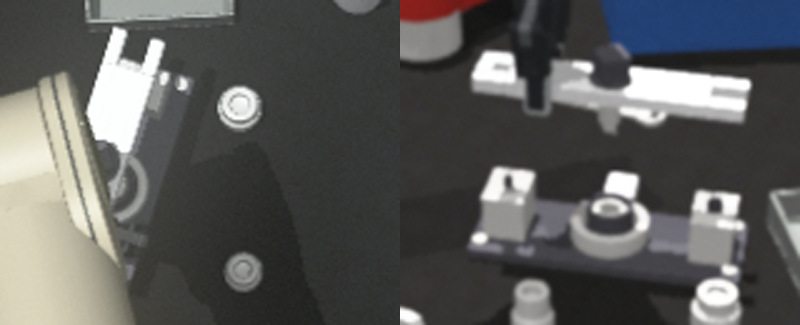

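Side view: the bar hangs level, hole at (500,65) above the thin pin at (508,183), and the fork is to the right above the thick pin at (714,203). I'll take an enlarged look for the exact offset.

```bash
python3 -c "
from h import *
s=load('s4');w=load('w4')
a=cv2.resize(s['frame'][145:215,265:385],(800,467),interpolation=cv2.INTER_CUBIC)[:300]
a=cv2.resize(s['frame'][145:175,265:385],(800,200),interpolation=cv2.INTER_CUBIC)
b=cv2.resize(s['frame'][190:220,265:385],(800,200),interpolation=cv2.INTER_CUBIC)
c=cv2.resize(w['frame'][150:300,120:520],(533,200),interpolation=cv2.INTER_CUBIC);c=np.pad(c,((0,0),(0,267),(0,0)))
cv2.imwrite('pics/v5.png',np.vstack([a,b,c])[:,:,::-1])
for p in((300,162),(345,165)):print(pt(s,*p))
"
```

```text
[0.51796593 0.13348859 0.17889038]
[0.61060256 0.11157913 0.179587  ]
```

View pics/v5.png

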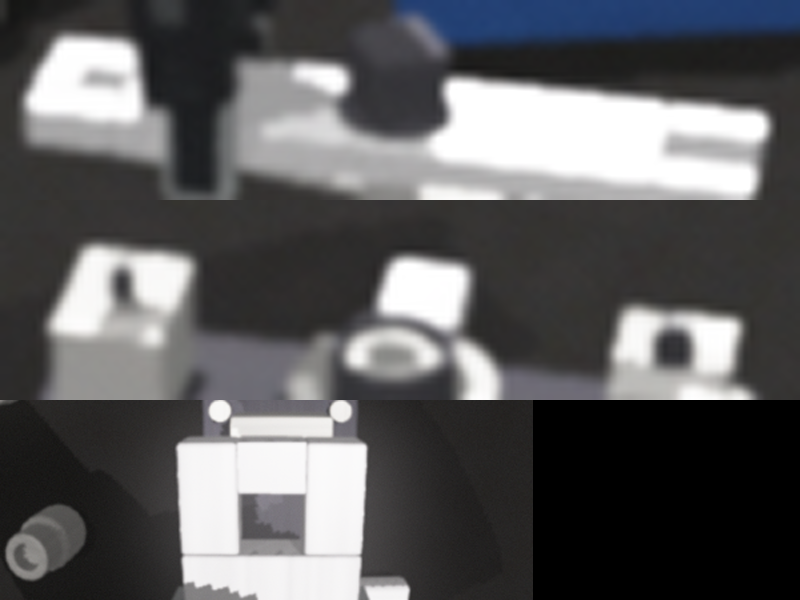

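```bash
python3 -c "
from h import *
s=load('s4');w=load('w4')
f=lambda x,y,z,o: pt(s,265+x/6.667-.4,o+y/6.667-.4,z).round(4)
print('hole side',f(104,77,.1805,145))
print('thin base',f(122,103,.056,190),'top',f(122,68,.068,190),'thick base',f(674,165,.056,190),'top',f(674,133,.068,190))
print('post near-L corner',f(50,133,.056,190),f(185,148,.056,190),f(195,60,.056,190),f(90,47,.056,190))
c=-w['R'].T@w['t']
def fe(u,v,z):
  dx,dy=(u-w['cx']),(v-w['cy']);r=np.hypot(dx,dy);th=r/w['fx']
  d=w['R'].T@np.array([np.sin(th)*dx/r,np.sin(th)*dy/r,np.cos(th)]);return (c+d*(z-c[2])/d[2]).round(4)
print('hole wrist',fe(324.4,243,.1805),'edges',fe(120+.75*180,230,.1805),fe(120+.75*364,230,.1805))
o=robot.observe();M=Ro.from_quat(o['ee_rot']).as_matrix();print('hole by grip',o['position']+M[:,0]*.037)
"
```

```text
hole side [0.4776 0.1593 0.1805]
thin base [0.4795 0.1559 0.056 ] top [0.48   0.1595 0.068 ] thick base [0.6615 0.1027 0.056 ] top [0.661  0.1042 0.068 ]
post near-L corner [0.4543 0.1402 0.056 ] [0.4991 0.1273 0.056 ] [0.5062 0.1801 0.056 ] [0.4702 0.1915 0.056 ]
hole wrist [0.4782 0.1592 0.1805] edges [0.4675 0.139  0.1805] [0.4804 0.1817 0.1805]
hole by grip [0.47783118 0.15786423 0.12772049]
```

Emit:
play_rows:
  plan:
    - [[-0.08, 0.1, 1, 0], [0, 0, 1.5, 0], [0, 0, 1.5, 0], [0, 0, 1.5, 0], [0, 0, 1.5, 0], [0, 0, 1, 0], [0, 0, 0.6, 0], [0, 0, 0.3, 0]]

```text
time: 10.5
position: [0.5142, 0.1481, 0.0379]
ee_rot: [0.145, 0.989, -0.0, -0.001]
ft_force: [-1.7, -0.1, -2.0]
opening: 0.0431
gripper_force: 103.1
```

Emit:
play_rows:
  plan:
    - [[0, 0, 0.2, 0], [0, 0, 0.2, 0], [0, 0, 0.2, 0], [0, 0, 0.2, 0], [0, 0, 0.2, 0], [0, 0, 0.2, 0], [0, 0, 0, 0], [0, 0, 0, 0]]

```text
time: 11.17
position: [0.5148, 0.1483, 0.0269]
ee_rot: [0.145, 0.989, 0.0, 0.0]
ft_force: [-0.2, 1.8, -2.6]
opening: 0.0433
gripper_force: 103.1
```

```bash
python3 -c "
from h import *
go(.514,.1478,.0168,163.2)
s=snapshot('side');save('s6',s)
b=cv2.resize(s['frame'][165:235,260:390],(800,431),interpolation=cv2.INTER_CUBIC)
cv2.imwrite('pics/v6.png',b[:,:,::-1])"
```

```text
t 11.17 at [0.5148 0.1483 0.0269] hd 163.35 tilt [ 0.  0. -1.] q [-0.7   0.33  0.38  1.91 -0.15  0.94  1.04]
shift [ 0.06 -0.08  1.01] turn 0.15 open 0.04329607337009844 grip 103.1287944316864 f [-0.2  1.8 -2.6] [0.35 0.14 0.07]
```

Emit:
play_rows:
  plan:
    - [[0, 0, 0.15, 0], [0, 0, 0.15, 0], [0, 0, 0.15, 0], [0, 0, 0.15, 0], [0, 0, 0.1, 0], [0, 0, 0.1, 0], [0, 0, 0, 0], [0, 0, 0, 0]]

```text
time: 11.88
position: [0.5149, 0.1485, 0.0188]
ee_rot: [0.145, 0.989, 0.0, 0.0]
ft_force: [1.7, 3.0, -3.9]
opening: 0.0437
gripper_force: 103.1
```

```bash
python3 -c "
from h import *
go(.514,.1478,.0168,163.2)
s=snapshot('side');save('s6',s)
b=cv2.resize(s['frame'][165:235,260:390],(800,431),interpolation=cv2.INTER_CUBIC)
cv2.imwrite('pics/v6.png',b[:,:,::-1])"
```

```text
t 11.88 at [0.5149 0.1485 0.0188] hd 163.35 tilt [ 0.001  0.    -1.   ] q [-0.7   0.34  0.38  1.91 -0.16  0.92  1.04]
shift [ 0.07 -0.09  0.2 ] turn 0.15 open 0.04370469087255602 grip 103.1003737449646 f [ 1.7  3.  -3.9] [ 0.97 -0.3   0.06]
```

Emit:
play_rows:
  plan:
    - [[0, 0, 0.05, 0], [0, 0, 0.05, 0], [0, 0, 0.05, 0], [0, 0, 0.05, 0], [0, 0, 0.05, 0], [0, 0, 0, 0], [0, 0, 0, 0], [0, 0, 0, 0]]

```text
time: 12.6
position: [0.5149, 0.1485, 0.0167]
ee_rot: [0.145, 0.989, 0.0, 0.0]
ft_force: [-1.4, 5.8, 3.9]
opening: 0.0433
gripper_force: 104.0
```

```bash
python3 -c "
from h import *
go(.514,.1478,.0168,163.2)
s=snapshot('side');save('s6',s)
b=cv2.resize(s['frame'][165:235,260:390],(800,431),interpolation=cv2.INTER_CUBIC)
cv2.imwrite('pics/v6.png',b[:,:,::-1])"
```

```text
t 12.6 at [0.5149 0.1485 0.0167] hd 163.36 tilt [ 0.001  0.001 -1.   ] q [-0.69  0.34  0.38  1.91 -0.16  0.92  1.04]
shift [ 0.06 -0.1  -0.01] turn 0.16 open 0.04332708735572099 grip 103.96175265312195 f [-1.4  5.8  3.9] [0.94 0.07 0.05]
```

View pics/v6.png

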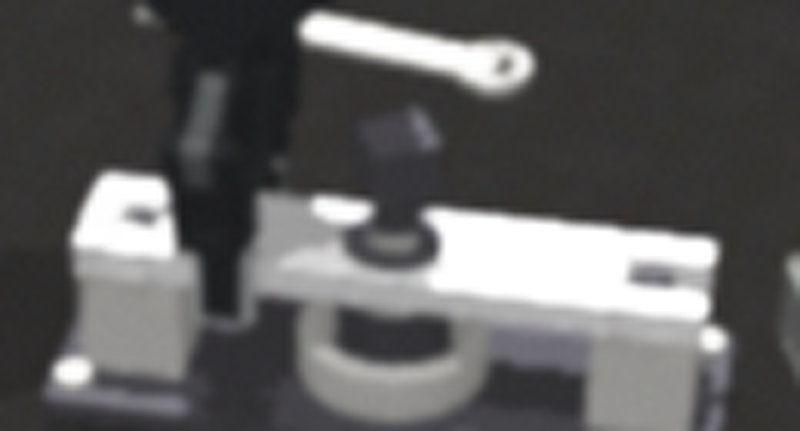

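Side view: the bar sits on both posts, hole over the near pin and the fork over the right-hand post. The screw head at (400,150) stands raised, so the tip is on the thread. Now release and rise.

Emit:
play_rows:
  plan:
    - [[0, 0, 0, 0], [0, 0, 0, 0], [0, 0, 0, 0], [0, 0, 0, 0], [0, 0, -1, 0], [0, 0, -1.5, 0], [0, 0, -2, 0], [0, 0, -2, 0]]
  gripper: 8.54
  squeeze: 40

```text
time: 13.32
position: [0.5144, 0.1476, 0.0825]
ee_rot: [0.145, 0.989, -0.0, -0.0]
ft_force: [1.3, -0.0, -0.6]
opening: 0.0851
gripper_force: 0.0
```

Emit:
play_rows:
  plan:
    - [[0, 0, -2, 0], [0, 0, -2, 0], [-1, 0, 0, 0], [-1, 0, 0, 0], [-1, 0, 0, 0], [-1, 0, 0, 0], [0, 0, 0, 0], [0, 0, 0, 0]]

```text
time: 13.98
position: [0.553, 0.1359, 0.1203]
ee_rot: [0.145, 0.989, -0.001, -0.001]
ft_force: [0.7, 0.0, -0.1]
opening: 0.0853
gripper_force: 0.0
```

```bash
python3 -c "
from h import *
go(.5695,.133,.063,163.2)
w=snapshot('wrist');save('w7',w);s=snapshot('side');save('s7',s);t=snapshot('top');save('t7',t)
b=cv2.resize(s['frame'][165:235,260:390],(400,215),interpolation=cv2.INTER_CUBIC)
d=cv2.resize(t['frame'][145:265,225:305],(400,600),interpolation=cv2.INTER_CUBIC)
a=cv2.resize(w['frame'][60:480,100:540],(400,385),interpolation=cv2.INTER_CUBIC)
cv2.imwrite('pics/v7.png',np.hstack([np.vstack([a,b]),d])[:,:,::-1])"
```

```text
t 13.98 at [0.553  0.1359 0.1203] hd 163.27 tilt [-0.001 -0.001 -1.   ] q [-0.68  0.28  0.42  1.74 -0.13  1.15  1.06]
shift [-1.67  0.21  5.73] turn 0.07 open 0.08532349458839039 grip 0.0 f [ 0.7  0.  -0.1] [-0.03  0.03 -0.01]
```

View pics/v7.png

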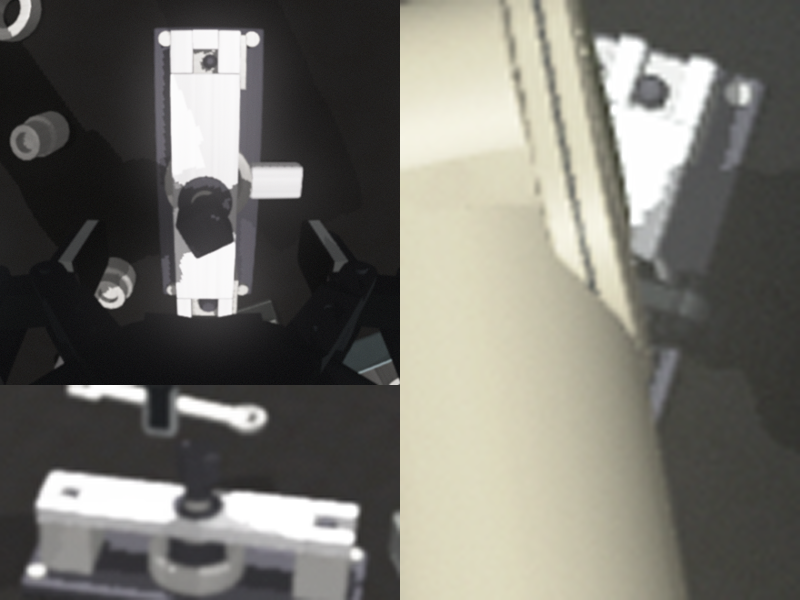

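Wrist view: the thin pin shows in the closed hole at (208,62) and the thick pin in the fork at (205,305). The dark screw head is at about (205,235), with corners near (177,222), (195,258) and (234,243). I'll fit its top face from depth.

```bash
cat >> h.py <<'E'
def cloud(w):
    v,u=np.mgrid[0:480,0:640]; dx,dy=u-w['cx'],v-w['cy'];r=np.hypot(dx,dy)+1e-9;th=r/w['fx'];k=np.tan(th)/r
    return (np.stack([dx*k,dy*k,np.ones_like(r)],-1)*w['z_map'][...,None]-w['t'])@w['R']
def head(w,c=(.5695,.133),lo=.11,hi=.128,rad=.026):
    P=cloud(w); m=(np.hypot(P[...,0]-c[0],P[...,1]-c[1])<rad)&(P[...,2]>lo)&(P[...,2]<hi)&(w['z_map']>0)
    Q=P[m]; 
    zt=np.median(np.sort(Q[:,2])[-len(Q)//3:]); Q=Q[abs(Q[:,2]-zt)<.002]
    print('head n',len(Q),'ztop',zt,cv2.minAreaRect((Q[:,:2]*1000).astype(np.float32)))
E
python3 -c "
from h import *
w=load('w7');P=cloud(w)
for x,y in((205,235),(195,245),(215,225),(205,150),(205,100)):
  print(x,y,P[int(60+y*1.05*1.0+y*.04),int(100+x*1.1)].round(4))
head(w)
for c in((177,222),(195,258),(234,243)):
  print(P[int(60+(c[1]-2)*1.091),int(100+c[0]*1.1)].round(4))
"
```

```text
205 235 [0.5707 0.1327 0.1189]
195 245 [0.5753 0.1253 0.1188]
215 225 [0.5665 0.1397 0.1184]
205 150 [0.5349 0.1436 0.0713]
205 100 [0.5039 0.1528 0.0703]
head n 2146 ztop 0.11896534790129892 ((570.291015625, 132.9646759033203), (26.59171485900879, 26.464683532714844), 10.63159465789795)
[0.561  0.1186 0.1108]
[0.5827 0.123  0.1181]
[0.5798 0.1473 0.1172]
```

Emit:
play_rows:
  plan:
    - [[-0.87, 0.11, 0, 0], [-0.87, 0.11, 0, 0], [0, 0, 0, 7], [0, 0, 0, 7], [0, 0, 0, 7], [0, 0, 0, 7], [0, 0, 0, 7], [0, 0, 0, 7]]
  gripper: 7

```text
time: 14.8
position: [0.5711, 0.1337, 0.1214]
ee_rot: [0.492, 0.87, 0.0, 0.0]
ft_force: [1.0, 0.2, 0.2]
opening: 0.07
gripper_force: 0.0
```

Emit:
play_rows:
  plan:
    - [[0, 0, 0, 7], [0, 0, 0, 7], [0, 0, 0, 6.7], [0, 0, 1, 0], [0, 0, 1, 0], [0, 0, 1, 0], [0, 0, 0, 0], [0, 0, 0, 0]]

```text
time: 15.47
position: [0.5697, 0.1334, 0.0902]
ee_rot: [0.638, 0.77, -0.001, -0.0]
ft_force: [-0.4, 0.3, -0.2]
opening: 0.0703
gripper_force: 0.0
```

```bash
python3 -c "
from h import *
go(.5703,.133,.064,100.6)
w=snapshot('wrist');save('w8',w);head(w)"
```

```text
t 15.47 at [0.5697 0.1334 0.0902] hd 100.74 tilt [-0.002 -0.001 -1.   ] q [-0.79  0.38  0.59  1.73 -0.23  1.1   0.06]
shift [-0.05  0.05  2.62] turn 0.14 open 0.07030737967784682 grip 0.0 f [-0.4  0.3 -0.2] [-0.02  0.04  0.01]
head n 3151 ztop 0.11887291700225895 ((570.6357421875, 133.6250457763672), (25.995136260986328, 26.488239288330078), 11.431685447692871)
```

Emit:
play_rows:
  plan:
    - [[0, 0.08, 0.6, 0], [0, 0, 0.6, 0], [0, 0, 0.6, 0], [0, 0, 0.5, 0], [0, 0, 0.3, 0], [0, 0, 0, 0], [0, 0, 0, 0], [0, 0, 0, 0]]

```text
time: 16.18
position: [0.5712, 0.1339, 0.0655]
ee_rot: [0.638, 0.77, 0.0, 0.0]
ft_force: [0.5, -1.2, -0.6]
opening: 0.0701
gripper_force: 0.0
```

Emit:
play_rows:
  plan:
    - [[0, 0, 0, 0], [0, 0, 0, 0], [0, 0, 0, 0], [0, 0, 0, 0], [0, 0, 0, 0], [0, 0, 0, 0], [0, 0, 0, 0], [0, 0, 0, 0]]
  gripper: 1.5
  squeeze: 30

```text
time: 16.85
position: [0.5711, 0.1341, 0.0655]
ee_rot: [0.638, 0.77, 0.0, -0.0]
ft_force: [-1.6, 0.9, 3.8]
opening: 0.0254
gripper_force: 32.0
```

```bash
python3 -c "
from h import *
go(.5703,.133,.064,100.6)
w=snapshot('wrist');save('w9',w);head(w)"
```

```text
t 16.85 at [0.5711 0.1341 0.0655] hd 100.65 tilt [ 0.  0. -1.] q [-0.78  0.41  0.58  1.75 -0.25  1.06  0.07]
shift [-0.09 -0.1   0.15] turn 0.05 open 0.02536333738677893 grip 32.02514290809631 f [-1.6  0.9  3.8] [0.13 0.37 0.  ]
head n 4295 ztop 0.11915942541594463 ((569.7061157226562, 133.0565948486328), (48.83418273925781, 26.603193283081055), 10.726975440979004)
```

Emit:
play_rows:
  plan:
    - [[0, 0, -0.007, -4], [0, 0, -0.007, -4], [0, 0, -0.007, -4], [0, 0, -0.007, -4], [0, 0, -0.007, -4], [0, 0, -0.007, -4], [0, 0, -0.007, -4], [0, 0, -0.007, -4]]

```text
time: 17.57
position: [0.5699, 0.1334, 0.0657]
ee_rot: [0.4, 0.916, -0.001, -0.001]
ft_force: [-7.8, -1.5, 6.8]
opening: 0.0257
gripper_force: 32.5
```

Emit:
play_rows:
  plan:
    - [[0, 0, -0.007, -4], [0, 0, -0.007, -4], [0, 0, -0.007, -4], [0, 0, -0.007, -4], [0, 0, -0.007, -4], [0, 0, -0.007, -4], [0, 0, -0.007, -3], [0, 0, 0, 0]]

```text
time: 18.23
position: [0.5705, 0.1325, 0.0662]
ee_rot: [0.176, 0.984, -0.001, -0.001]
ft_force: [-4.6, -3.0, 5.1]
opening: 0.0255
gripper_force: 32.4
```

```bash
python3 -c "
from h import *
go(.5703,.133,.064,100.6)"
```

```text
t 18.23 at [0.5705 0.1325 0.0662] hd 159.77 tilt [-0.001 -0.001 -1.   ] q [-0.63  0.38  0.39  1.75 -0.16  1.05  1.04]
shift [0.04 0.04 0.22] turn 59.17 open 0.02547346220766493 grip 32.35092759132385 f [-4.6 -3.   5.1] [-0.84  0.96 -0.07]
```

Emit:
play_rows:
  plan:
    - [[0, 0, 0, -2], [0, 0, 0, -2], [0, 0, 0, -2], [0, 0, 0, -2], [0, 0, 0, 0], [0, 0, 0, 0], [0, 0, 0, 0], [0, 0, 0, 0]]

```text
time: 18.9
position: [0.5708, 0.1323, 0.0663]
ee_rot: [0.108, 0.994, -0.001, -0.0]
ft_force: [-3.7, -4.1, 5.3]
opening: 0.0253
gripper_force: 32.4
```

Emit:
play_rows:
  plan:
    - [[0, 0, 0, -2], [0, 0, 0, -2], [0, 0, 0, -2], [0, 0, 0, -1], [0, 0, 0, 0], [0, 0, 0, 0], [0, 0, 0, 0], [0, 0, 0, 0]]

```text
time: 19.57
position: [0.571, 0.1341, 0.066]
ee_rot: [0.047, 0.999, 0.0, -0.0]
ft_force: [0.5, -1.7, -1.9]
opening: 0.0256
gripper_force: 31.3
```

```bash
python3 -c "
from h import *
go(.5703,.133,.064,100.6)"
```

```text
t 19.57 at [0.571  0.1341 0.066 ] hd 174.62 tilt [-0.  0. -1.] q [-0.59  0.37  0.34  1.74 -0.14  1.05  1.28]
shift [ 0.06 -0.11  0.2 ] turn 74.02 open 0.025620180821859108 grip 31.331123113632202 f [ 0.5 -1.7 -1.9] [-0.26 -0.08  0.04]
```

Fz fell from +5.3 N to −1.9 N, which is the screw's weight, so the tip has come off the thread start. I'll open briefly to let the screw drop and measure it.

Emit:
play_rows:
  plan:
    - [[0, 0, 0, 0], [0, 0, 0, 0], [0, 0, 0, 0], [0, 0, 0, 0], [0, 0, 0, 0], [0, 0, 0, 0], [0, 0, 0, 0], [0, 0, 0, 0]]
  gripper: 5

```text
time: 20.23
position: [0.5711, 0.1339, 0.0664]
ee_rot: [0.047, 0.999, 0.0, 0.0]
ft_force: [-0.3, 1.4, 0.5]
opening: 0.05
gripper_force: 0.0
```

```bash
python3 -c "
from h import *
go(.5703,.133,.06,174.6)
w=snapshot('wrist');save('w10',w);head(w,rad=.022,lo=.1)
P=cloud(w);m=(P[...,2]>.06)&(P[...,2]<.08)&(np.hypot(P[...,0]-.52,P[...,1]-.148)<.02);print('bar z',np.median(P[m][:,2]))"
```

```text
t 20.23 at [0.5711 0.1339 0.0664] hd 174.64 tilt [ 0.  0. -1.] q [-0.59  0.37  0.34  1.74 -0.14  1.05  1.28]
shift [ 0.07 -0.1   0.64] turn 0.04 open 0.0500310871938384 grip 0.0 f [-0.3  1.4  0.5] [ 0.07  0.06 -0.  ]
head n 3937 ztop 0.1141109860790061 ((572.7823486328125, 134.8382568359375), (25.85878562927246, 26.441617965698242), 84.02980041503906)
bar z 0.06980626868056815
```

Emit:
play_rows:
  plan:
    - [[0, 0, 0.2, 0], [0, 0, 0.2, 0], [0, 0, 0.15, 0], [0, 0, 0, 0], [0, 0, 0, 0], [0, 0, 0, 0], [0, 0, 0, 0], [0, 0, 0, 0]]

```text
time: 20.95
position: [0.5711, 0.1339, 0.061]
ee_rot: [0.047, 0.999, 0.0, 0.0]
ft_force: [0.4, -0.0, 0.5]
opening: 0.0501
gripper_force: 0.0
```

Emit:
play_rows:
  plan:
    - [[0, 0, 0, 0], [0, 0, 0, 0], [0, 0, 0, 0], [0, 0, 0, 0], [0, 0, 0, 0], [0, 0, 0, 0], [0, 0, 0, 0], [0, 0, 0, 0]]
  gripper: 1.5

```text
time: 21.62
position: [0.5711, 0.1339, 0.0609]
ee_rot: [0.047, 0.999, 0.0, 0.0]
ft_force: [-0.7, -0.3, 0.3]
opening: 0.0255
gripper_force: 32.6
```

Emit:
play_rows:
  plan:
    - [[0, 0, 0.008, 5], [0, 0, 0.008, 5], [0, 0, 0.008, 5], [0, 0, 0.008, 5], [0, 0, 0.008, 5], [0, 0, 0.008, 5], [0, 0, 0.008, 5], [0, 0, 0.008, 5]]

```text
time: 22.28
position: [0.5716, 0.1349, 0.0605]
ee_rot: [0.387, 0.922, 0.001, 0.0]
ft_force: [1.1, 3.0, -0.3]
opening: 0.0256
gripper_force: 32.5
```

```bash
python3 -c "
from h import *
go(.5703,.133,.058,174.6)"
```

```text
t 22.28 at [0.5716 0.1349 0.0605] hd 134.43 tilt [ 0.001  0.001 -1.   ] q [-0.69  0.39  0.47  1.75 -0.2   1.04  0.62]
shift [-0.05 -0.22  0.25] turn -40.17 open 0.025647862286624537 grip 32.52191126346588 f [ 1.1  3.  -0.3] [ 0.58 -0.34  0.06]
```

Forces are low and the turning is smooth, so I'll continue forward.

Emit:
play_rows:
  plan:
    - [[0, 0, 0.008, 5], [0, 0, 0.008, 5], [0, 0, 0.008, 5], [0, 0, 0.008, 5], [0, 0, 0.009, 5], [0, 0, 0.009, 5], [0, 0, 0.009, 5], [0, 0, 0.009, 5]]

```text
time: 22.95
position: [0.5718, 0.1344, 0.0598]
ee_rot: [0.679, 0.734, 0.001, 0.0]
ft_force: [2.3, 0.2, 0.3]
opening: 0.0252
gripper_force: 32.5
```

Emit:
play_rows:
  plan:
    - [[0, 0, 0.008, 5], [0, 0, 0.008, 5], [0, 0, 0.008, 5], [0, 0, 0.008, 5], [0, 0, 0.009, 5], [0, 0, 0.009, 5], [0, 0, 0.009, 5], [0, 0, 0.009, 5]]

```text
time: 23.62
position: [0.5719, 0.1338, 0.0592]
ee_rot: [0.889, 0.457, 0.001, 0.0]
ft_force: [2.7, -0.8, 0.5]
opening: 0.0255
gripper_force: 32.5
```

```bash
python3 -c "
from h import *
go(.5703,.133,.058,174.6)
w=snapshot('wrist');save('w11',w);head(w,rad=.018,lo=.1)"
```

```text
t 23.62 at [0.5719 0.1338 0.0592] hd 54.39 tilt [ 0.002 -0.    -1.   ] q [-0.9   0.46  0.74  1.76 -0.35  1.06 -0.66]
shift [-0.16 -0.08  0.11] turn -120.21 open 0.025494536743907722 grip 32.54868686199188 f [ 2.7 -0.8  0.5] [-0.17 -0.54 -0.01]
head n 3089 ztop 0.1132824970056077 ((571.2161865234375, 133.73907470703125), (25.393430709838867, 26.05690574645996), 54.02232360839844)
```

Emit:
play_rows:
  plan:
    - [[0, 0, 0.008, 5], [0, 0, 0.008, 5], [0, 0, 0.008, 5], [0, 0, 0.008, 5], [0, 0, 0.009, 5], [0, 0, 0.009, 5], [0, 0, 0.009, 5], [0, 0, 0.009, 5]]

```text
time: 24.33
position: [0.5717, 0.1331, 0.0585]
ee_rot: [0.992, 0.126, 0.001, 0.0]
ft_force: [2.0, -2.3, 1.1]
opening: 0.0253
gripper_force: 32.8
```

Emit:
play_rows:
  plan:
    - [[0, 0, 0.008, 5], [0, 0, 0.008, 5], [0, 0, 0.008, 5], [0, 0, 0.008, 5], [0, 0, 0.009, 5], [0, 0, 0.009, 5], [0, 0, 0.009, 5], [0, 0, 0, 0]]

```text
time: 25.0
position: [0.5713, 0.1329, 0.0578]
ee_rot: [0.984, -0.178, 0.0, 0.001]
ft_force: [-0.2, -2.6, 3.6]
opening: 0.0254
gripper_force: 33.1
```

```bash
python3 -c "
from h import *
go(.5703,.133,.058,159.6)
w=snapshot('wrist');save('w12',w);head(w,rad=.018,lo=.1)"
```

```text
t 25.0 at [0.5713 0.1329 0.0578] hd -20.54 tilt [ 0.    -0.001 -1.   ] q [-1.09  0.58  1.03  1.77 -0.55  1.11 -1.81]
shift [-0.1   0.02 -0.02] turn 179.86 open 0.025378749688506556 grip 33.07265818119049 f [-0.2 -2.6  3.6] [-0.74 -0.05  0.04]
head n 149 ztop 0.11463554504557007 ((571.6126708984375, 132.9942169189453), (27.683284759521484, 22.424915313720703), 68.97994995117188)
```

Emit:
play_rows:
  plan:
    - [[0, 0, 0, 0], [0, 0, 0, 0], [0, 0, 0, 0], [0, 0, 0, 0], [0, 0, 0, 0], [0, 0, 0, 0], [0, 0, 0, -6], [0, 0, 0, -6]]
  gripper: 6

```text
time: 25.72
position: [0.571, 0.134, 0.0574]
ee_rot: [0.998, -0.07, -0.0, 0.0]
ft_force: [0.5, -0.4, -1.1]
opening: 0.0599
gripper_force: 0.0
```

Emit:
play_rows:
  plan:
    - [[0, 0, 0, -6], [0, 0, 0, -6], [0, 0, 0, -6], [0, 0, 0, -6], [0, 0, 0, -6], [0, 0, 0, -6], [0, 0, 0, -6], [0, 0, 0, -6]]

```text
time: 26.38
position: [0.571, 0.134, 0.0576]
ee_rot: [0.94, 0.342, 0.0, -0.0]
ft_force: [0.2, -1.4, -0.2]
opening: 0.0599
gripper_force: 0.0
```

Emit:
play_rows:
  plan:
    - [[0, 0, 0, -6], [0, 0, 0, -6], [0, 0, 0, -6], [0, 0, 0, -6], [0, 0, 0, -6], [0, 0, 0, -6], [0, 0, 0, -6], [0, 0, 0, -6]]

```text
time: 27.05
position: [0.5711, 0.1339, 0.0576]
ee_rot: [0.72, 0.694, 0.0, -0.0]
ft_force: [0.6, -1.5, 0.0]
opening: 0.0599
gripper_force: 0.0
```

Emit:
play_rows:
  plan:
    - [[0, 0, 0, -6], [0, 0, 0, -6], [0, 0, 0, -6], [0, 0, 0, -6], [0, 0, 0, -6], [0, 0, 0, -6], [0, 0, 0, -6], [0, 0, 0, -6]]

```text
time: 27.72
position: [0.571, 0.1339, 0.0576]
ee_rot: [0.375, 0.927, 0.0, -0.0]
ft_force: [-0.7, -0.4, 0.2]
opening: 0.0599
gripper_force: 0.0
```

Emit:
play_rows:
  plan:
    - [[0, 0, 0, -6], [0, 0, 0, -6], [0, 0, 0, -6], [0, 0, 0, -6], [0, 0, 0, 0], [0, 0, 0, 0], [0, 0, 0, 0], [0, 0, 0, 0]]

```text
time: 28.38
position: [0.571, 0.1339, 0.0576]
ee_rot: [0.178, 0.984, 0.0, -0.0]
ft_force: [-0.5, 0.1, -0.5]
opening: 0.0601
gripper_force: 0.0
```

```bash
python3 -c "
from h import *
go(.5713,.1335,.0573,159.6)
w=snapshot('wrist');save('w13',w);head(w,c=(.5713,.1335),rad=.022,lo=.1)"
```

```text
t 28.38 at [0.571  0.1339 0.0576] hd 159.5 tilt [-0.  0. -1.] q [-0.62  0.39  0.38  1.75 -0.16  1.03  1.03]
shift [-0.04 -0.03  0.03] turn -0.1 open 0.060072870246586696 grip 0.0 f [-0.5  0.1 -0.5] [-0.01 -0.    0.02]
head n 4298 ztop 0.11109034512938129 ((569.1611938476562, 135.0401611328125), (26.00507926940918, 26.918947219848633), 68.6611328125)
```

Emit:
play_rows:
  plan:
    - [[0, 0, 0, 0], [0, 0, 0, 0], [0, 0, 0, 0], [0, 0, 0, 0], [0, 0, 0, 0], [0, 0, 0, 0], [0, 0, 0, 0], [0, 0, 0.008, 4]]
  gripper: 1.5

```text
time: 29.1
position: [0.5711, 0.1338, 0.0576]
ee_rot: [0.211, 0.978, 0.0, 0.0]
ft_force: [-1.2, -1.1, 2.2]
opening: 0.0251
gripper_force: 32.9
```

Emit:
play_rows:
  plan:
    - [[0, 0, 0.008, 5], [0, 0, 0.008, 5], [0, 0, 0.008, 5], [0, 0, 0.008, 5], [0, 0, 0.009, 5], [0, 0, 0.009, 5], [0, 0, 0.009, 5], [0, 0, 0.009, 5]]

```text
time: 29.77
position: [0.5705, 0.1334, 0.0568]
ee_rot: [0.535, 0.845, -0.001, -0.0]
ft_force: [-3.5, -1.4, 4.1]
opening: 0.0257
gripper_force: 33.2
```

Emit:
play_rows:
  plan:
    - [[0, 0, 0.008, 5], [0, 0, 0.008, 5], [0, 0, 0.008, 5], [0, 0, 0.008, 5], [0, 0, 0.009, 5], [0, 0, 0.009, 5], [0, 0, 0.009, 5], [0, 0, 0.009, 5]]

```text
time: 30.43
position: [0.5701, 0.1344, 0.056]
ee_rot: [0.791, 0.612, -0.001, -0.001]
ft_force: [-4.9, -0.2, 4.9]
opening: 0.0256
gripper_force: 33.4
```

Emit:
play_rows:
  plan:
    - [[0, 0, 0.008, 5], [0, 0, 0.008, 5], [0, 0, 0.008, 5], [0, 0, 0.008, 5], [0, 0, 0.009, 5], [0, 0, 0.009, 5], [0, 0, 0.009, 5], [0, 0, 0.009, 5]]

```text
time: 31.1
position: [0.5701, 0.135, 0.0554]
ee_rot: [0.953, 0.304, -0.001, -0.001]
ft_force: [-5.7, 1.7, 4.4]
opening: 0.0254
gripper_force: 33.3
```

Emit:
play_rows:
  plan:
    - [[0, 0, 0.008, 5], [0, 0, 0.008, 5], [0, 0, 0.008, 5], [0, 0, 0.008, 5], [0, 0, 0.009, 5], [0, 0, 0.009, 5], [0, 0, 0.009, 5], [0, 0, 0.009, 5]]

```text
time: 31.77
position: [0.5709, 0.1354, 0.0549]
ee_rot: [0.999, -0.04, -0.0, -0.001]
ft_force: [-1.3, 3.2, 1.5]
opening: 0.0255
gripper_force: 33.0
```

Emit:
play_rows:
  plan:
    - [[0, 0, 0.005, 3], [0, 0, 0, 0], [0, 0, 0, 0], [0, 0, 0, 0], [0, 0, 0, 0], [0, 0, 0, 0], [0, 0, 0, 0], [0, 0, 0, 0]]

```text
time: 32.43
position: [0.5711, 0.134, 0.0548]
ee_rot: [0.998, -0.064, 0.0, -0.0]
ft_force: [0.0, 3.0, 0.7]
opening: 0.0256
gripper_force: 32.9
```

```bash
python3 -c "
from h import *
go(.5713,.1335,.0573,159.6)
s=load('s4');t=snapshot('side');save('s14',t)
# bar surface heights and changes from the start picture elsewhere
for p in((278,180),(290,190),(345,190),(365,192)):
  q=pt(t,*p);print(p,q.round(4))
w=snapshot('wrist');P=cloud(w)
for c in((.478,.148),(.52,.148),(.615,.12),(.65,.125),(.65,.1)):
  m=(abs(P[...,2]-.07)<.012)&(np.hypot(P[...,0]-c[0],P[...,1]-c[1])<.005);print(c,m.sum(),np.median(P[m][:,2]) if m.any() else '')
a=load('side0');d=cv2.absdiff(a['frame'],t['frame']).max(2)
for n,(u,v) in dict(st=(292,257),ss=(366,252),wr=(315,170),sd=(350,440),can=(438,280),tray=(415,228),col=(237,265)).items(): print(n,(d[v-12:v+12,u-15:u+15]>50).mean().round(2))
"
```

```text
t 32.43 at [0.5711 0.134  0.0548] hd -7.34 tilt [ 0.  0. -1.] q [-1.05  0.55  0.97  1.77 -0.51  1.09 -1.61]
shift [ 0.02  0.04 -0.25] turn -166.94 open 0.025590366351164764 grip 32.925129532814026 f [0.  3.  0.7] [ 0.78 -0.07 -0.01]
(278, 180) [4.757e-01 3.556e-01 2.000e-04]
(290, 190) [ 0.4461 -0.8227  0.7265]
(345, 190) [6.455e-01 2.910e-01 6.000e-04]
(365, 192) [ 0.6961  0.2804 -0.0017]
(0.478, 0.148) 0 
(0.52, 0.148) 223 0.06972890522987689
(0.615, 0.12) 444 0.06980114206752974
(0.65, 0.125) 469 0.06998463303302128
(0.65, 0.1) 324 0.06958091782899734
st 0.1
ss 0.13
wr 0.13
sd 0.0
can 0.0
tray 0.0
col 0.4
```

```bash
python3 -c "
from h import *
a=load('side0');t=load('s14')
print(np.median(abs(a['z_map']-t['z_map'])[253:277,222:252]))
print(job_done())"
```

```text
0.0019679666
the job is handed in; nothing more can be done
None
```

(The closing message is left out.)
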